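# Space a base plate in the gluing jig and hold it flush

### The arm

A 6-joint arm with a two-finger parallel gripper is mounted at the origin on a cart in front of the work surface, level with it; the furniture and walls round the work are solid. World frame = base frame: x ahead of the robot, y to its left, z up, the work surface at z = 0. Lengths are in m, angles in rad, forces in N, time in s.
With the tool pointing down it reaches from about 0.375 to 0.975 m from the base axis. Payload 3.8 kg.
Tool frame: the origin (TCP) lies midway between the tips of the shut fingers; the grasp point (between the pads) lies 19 mm behind it; z points along the fingers, y is the direction in which the jaws open and shut (so a half turn about z gives the same grasp; the last joint's range is limited). The gripper opens to 85 mm and grips with 20 to 120 N. Pads are 22 mm wide; open, the fingers measure 114 mm over their backs; the gripper's body (76 mm by 85 mm) begins 54 mm behind the grasp point. The pads swing forward as they close: fully open they stand 13 mm farther back than shut.
Start: joints at [-1.261, 0.264, 1.604, -0, 1.274, -0.037], TCP at [0.229, -0.635, 0.231] pointing down, gripper open.
Joint ranges: [-2.63, 2.63], [-0.94, 2.18], [0.31, 2.57], [-1.31, 4.45], [0, 2.66], [-2.55, 2.55]. Speed limits (rad/s): [2.57, 2.57, 3.14, 3.14, 3.14, 3.14].

### API

Orientations are given as a rotation vector (axis times angle).
In Python, from workcell import readout, read_camera, camera_params, bot gives the robot as it stands.
- The arm moves only by the tool apply_moves, never from a script. Its argument "plan" is a list that holds one entry, the list of rows, each a list of 7 numbers: the shift along the tool's x, y, z each as a share of 1000 mm, from -1 to 1, then the turn, a rotation vector about the tool's x, y, z each as a share of pi rad, from -1 to 1, then the gripper command: -1 is fully open, 1 is shut, values between are in proportion. A call has exactly 8 rows; each row is the pose to reach, as a shift and turn from the pose commanded when the call began, along the tool's axes at that moment, turning the shorter way round; what a row does not reach only later rows make up. A row lasts 1/12 s, in which the tool goes at most 41.7 mm and 7.16 degrees, less where a joint would pass 70% of its speed; a pose out of reach is approached as far as the arm can. A call with a number of a shift or a turn outside -1 to 1 is refused whole. A call with a gripper value outside its range is refused whole. The fingers move at their own pace and stop on an object; "force" is the grip in N (left out, the last holds). Time passes only in rows, so rows that repeat a pose let the fingers close, or fill a call up. It gives the time, the measured TCP pose, the force and the opening at its end, in the units of the state.
- readout.read_state(): the state, without advancing time (a new reading comes with each control period).
- read_camera(name): name is "scene" or "top" or "wrist"; returns the picture (384x512x3 uint8, red, green, blue); there is no depth.
- camera_params(name): a dict with "fovy" (degrees; the focal length in pixels is half the picture's height over the tangent of half this angle, whatever the lens; pixels are square), "cx", "cy" (the principal point, pixels), "k1" (the pictures are not rectified: a ray, as slopes to the right and down, at radius r is drawn at 1 + k1 r^2 times it, then the intrinsics apply), "rvec" (rotation vector, rad) and "tvec" (3), from world to camera coordinates, as OpenCV has them; the wrist camera has in their place "hand_eye" (4x4, takes a point from camera to tool coordinates, whose origin is the TCP and whose axes are the flange's). Camera axes: x right, y down, z forward; pixel columns grow to the right and rows downward; lengths in m; the calibration is good to about 2 mm. A picture is of the moment at which its call begins: read the wrist's pose just before it. camera_params takes no time and is no camera call.
- bot.finish_job(): hands the job in, once; it reports no verdict.
The state is a dict: "time": time; "q": joint angles; "joint_vel": joint speeds; "joint_torque": joint torques, N m; "tool_pos": TCP position; "tcp_rot": TCP orientation; "wrist_force": force on the tool from outside, world axes, zero at the start; "torque": the same for the moment, N m; "width": opening from 0.0 (shut) to 1.0 (fully open).
Only numpy, scipy, OpenCV 4.12 (cv2) and the standard library are available. Lean on these libraries where they do the work, as an engineer would, in place of code of your own. Each camera call takes 0.05 s, during which the arm holds its last target.

### The job

Two cast base plates lie in the two bays of the wooden gluing jig: take the wooden spacer and slide it down, onto the jig's bed, into the gap behind the plate where the gap is wide enough for it (the other gap is too narrow: do not push the spacer against that plate). Let go of the spacer, then with the fingers push that same plate from its front edge towards the back rail until plate, spacer and rail sit flush against one another, and finish while still holding the plate pressed firmly there, touching the spacer no more. Leave the other plate, and everything else on the bench, where it is.

Things in the scene. Friction and masses are not known exactly. Their poses are not given: they have to be found in the camera images.
- jig: Two-bay wooden gluing jig, fixed. Origin: centre of underside; x from front (robot side) to back rail, y along rail. Board 130x196x12 mm, bed at z=12 mm. Front lip x=-65..-55 mm, top z=18 mm. Back rail x=+37..+57 mm, top z=36 mm. Lip and rail 180 mm long. Bays centred at y=+42 and -42 mm, 92 mm lip to rail, 76 mm wide; divider (8 mm) and side cheeks (10 mm) between lip and rail, tops z=24 mm.
- plate_short: Shorter plaster plate, 72 (x) x 70 (y) x 24 mm, 0.2 kg, loose, flat on the bed of either bay, 1 to 2.5 mm behind the lip: leaves a gap of about 18 mm to the rail, wide enough. Origin: underside, 36 mm behind its front edge; x points to the rail. Its front face is free to push from 6 mm (lip top) to 24 mm (plate top) above the bed; it then slides on the bed with little friction.
- plate_long: Longer plaster plate, 86 (x) x 70 (y) x 24 mm, otherwise alike, in the other bay. It leaves a gap of only 3.5 to 5 mm to the rail: too narrow. Origin: underside, 36 mm behind its front edge. To be left alone.
- spacer: Loose wooden spacer, 60 g, upright on the bench left or right of the jig. Foot: a blade 12 mm thick (x), 50 mm long (y), 26 mm high; on its middle an upright grip 12 mm thick (x), 26 mm long (y), its top 66 mm above the underside. Origin: centre of underside; z up. The blade goes into the gap with its y along the rail, either way round; both sides are alike.
- cone: Bystander: small cast cone, 42 mm wide at the foot, 60 mm high, standing on the other side of the jig from the spacer. Origin: centre of the underside. To be left alone.
- sanding_block: Bystander: wooden sanding block, 60 x 114 x 26 mm, on the bench behind the jig. Origin: centre of the underside. To be left alone.
- sanding_stick: Bystander: flat sanding stick, 24 x 160 x 8 mm, on the bench behind the jig. Origin: centre of the underside. To be left alone.
Things that resemble listed ones, but are neither listed nor needed, are in the scene too. What is shaped like the spacer but blue or orange is not meant. Leave any pink look-alike of the plate_short alone.

How it is judged:
By the outcome, as a careful person would: the job done as asked, in the order asked, and still so for the second after the job is handed in, while the arm keeps its last pose, push and grip.
It also fails if it takes over 42 s, if anything falls off the work surface, if the arm or the gripper's body presses on something with over 40 N, if the wrist force passes 120 N, or if a joint passes its speed limit or range.

## Working session

There is one attempt and no reset: what is moved stays moved. The work goes in short steps, Python scripts to look and compute and a tool call to move; the robot and the scene stay as the last step left them, time stands still between calls to the robot, and variables do not carry over. Pictures are saved under pics/ and viewed, and the job is handed in when it is done.

Besides the shell and the picture viewer there is one more tool, called after "Emit:" by a JSON object that holds its "api" and its "payload". apply_moves: Moves the arm, as the interface text tells. Shift numbers are shares of 1000 mm and turn numbers shares of pi rad, none past 1 either way. Its arguments: {"type":"object","properties":{"plan":{"type":"array","items":{"type":"array","items":{"type":"array","items":{"type":"number","minimum":-1,"maximum":1}}}},"force":{"type":"number"}},"required":["plan"]}

```bash
mkdir -p pics; ls; python3 - <<'E'
from workcell import readout, read_camera, camera_params, bot
import cv2
print(readout.read_state())
for n in ["scene","top"]:
    print(n,camera_params(n))
    cv2.imwrite(f"pics/{n}0.png",read_camera(n)[:,:,::-1])
print(camera_params("wrist"))
E
```

```text
pics
{'time': 0.0, 'q': array([-1.26089164e+00,  2.64728867e-01,  1.60539392e+00, -1.93026485e-06,
        1.27368356e+00, -3.69132273e-02]), 'joint_vel': array([-1.50745836e-04,  1.04856674e-04,  1.05613109e-04,  4.99653666e-05,
       -1.00636811e-03, -2.50257741e-05]), 'joint_torque': array([ 1.11868078e-03, -5.15108871e+01, -3.67315900e+01,  1.88519180e-04,
        1.29348447e-02, -4.29168509e-06]), 'tool_pos': array([ 0.22920214, -0.63411333,  0.22996763]), 'tcp_rot': array([-3.09231586e+00, -5.41676611e-01,  4.75697491e-04]), 'wrist_force': array([ 0.07117725, -0.45511851,  0.23018266]), 'torque': array([ 0.03125404, -0.03170086,  0.01784204]), 'width': 1.0007153196561844}
scene {'fovy': 53.061714989272744, 'cx': 256.1929574146303, 'cy': 188.88765509194874, 'k1': 0.027620386518853613, 'rvec': array([ 2.35008005, -0.68889527,  0.26573839]), 'tvec': array([-0.49439203,  0.29256543,  0.75208852])}
top {'fovy': 43.768786781980474, 'cx': 262.62888634747634, 'cy': 188.84871686015092, 'k1': -0.18963112336573135, 'rvec': array([ 2.13752196, -2.16196772,  0.17791184]), 'tvec': array([0.00281127, 0.59061879, 1.20735779])}
{'fovy': 64.45468269798687, 'cx': 258.6493294087912, 'cy': 186.71300550564428, 'k1': -0.020263592257561, 'hand_eye': array([[ 8.14986047e-04, -9.54675086e-01, -2.97648815e-01,
         7.62629693e-02],
       [ 9.99998447e-01,  1.24306547e-03, -1.24891764e-03,
         3.68842644e-04],
       [ 1.56230752e-03, -2.97647335e-01,  9.54674616e-01,
        -1.41882369e-01],
       [ 0.00000000e+00,  0.00000000e+00,  0.00000000e+00,
         1.00000000e+00]])}
```

View pics/scene0.png

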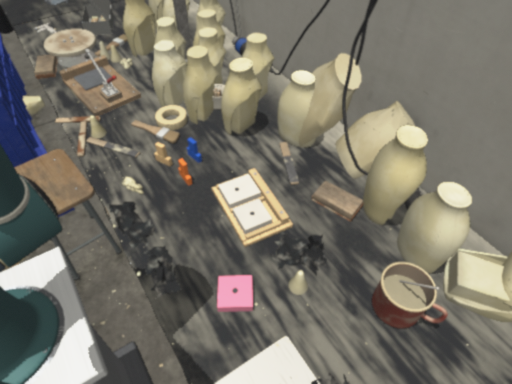

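View pics/top0.png

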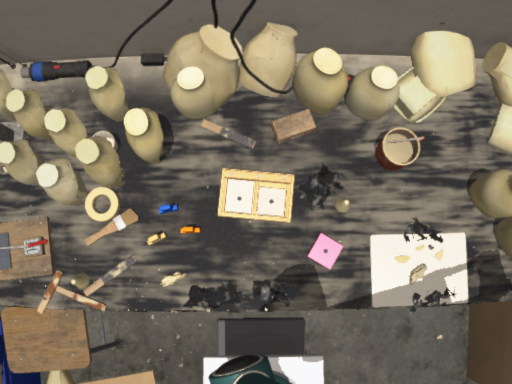

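```bash
cat > h.py <<'E'
from workcell import readout, read_camera, camera_params, bot
import cv2, numpy as np
from scipy.spatial.transform import Rotation as R
def cam(name, state=None):
    p=camera_params(name); f=192/np.tan(np.radians(p['fovy'])/2)
    K=np.array([[f,0,p['cx']],[0,f,p['cy']],[0,0,1.]]); D=np.array([p['k1'],0,0,0,0.])
    if name=='wrist':
        T=np.eye(4); T[:3,:3]=R.from_rotvec(state['tcp_rot']).as_matrix(); T[:3,3]=state['tool_pos']
        W=np.linalg.inv(T@p['hand_eye']); return K,D,W[:3,:3],W[:3,3]
    return K,D,R.from_rotvec(p['rvec']).as_matrix(),np.array(p['tvec'])
def proj(c,P):
    K,D,Rm,t=c; return cv2.projectPoints(np.atleast_2d(np.array(P,float)),cv2.Rodrigues(Rm)[0],t,K,D)[0][:,0]
def onz(c,uv,z):
    K,D,Rm,t=c; n=cv2.undistortPoints(np.array(uv,float).reshape(-1,1,2),K,D)[:,0]
    d=np.c_[n,np.ones(len(n))]@Rm; o=-Rm.T@t
    return o+d*((z-o[2])/d[:,2])[:,None]
def crop(img,x0,y0,w,h,s,fn):
    cv2.imwrite(fn,cv2.resize(img[y0:y0+h,x0:x0+w],None,fx=s,fy=s,interpolation=cv2.INTER_CUBIC)[:,:,::-1])
E
python3 - <<'E'
from h import *
t=cv2.imread('pics/top0.png')[:,:,::-1]; s=cv2.imread('pics/scene0.png')[:,:,::-1]
crop(t,130,150,180,100,4.4,'pics/t1.png')
crop(s,140,120,160,130,5,'pics/s1.png')
c=cam('top')
for n,uv,z in [('jig corners',[(221,169),(294,171),(291,221),(218,216)],.018),('sp',[(156,238),(167,209),(190,230)],.066),('pink',[(324,251)],.024)]: print(n,onz(c,uv,z).round(4))
E
```

```text
jig corners [[ 0.6499  0.1072  0.018 ]
 [ 0.6424 -0.0895  0.018 ]
 [ 0.5075 -0.0786  0.018 ]
 [ 0.523   0.1151  0.018 ]]
sp [[0.4631 0.2706 0.066 ]
 [0.5375 0.2429 0.066 ]
 [0.4831 0.183  0.066 ]]
pink [[ 0.4266 -0.1637  0.024 ]]
```

View pics/t1.png

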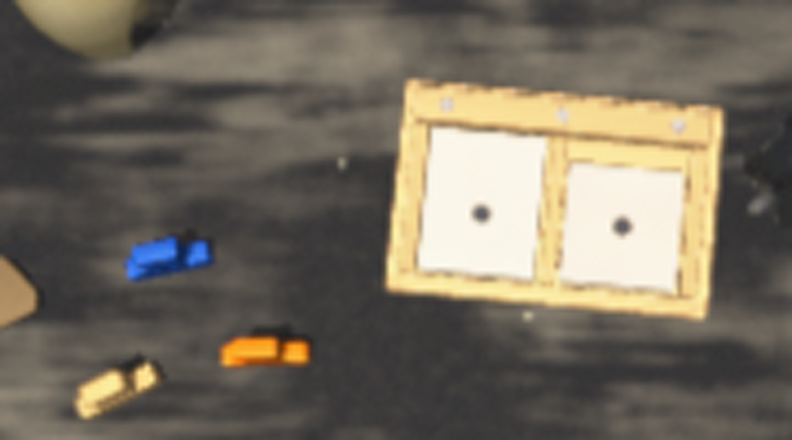

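View pics/s1.png

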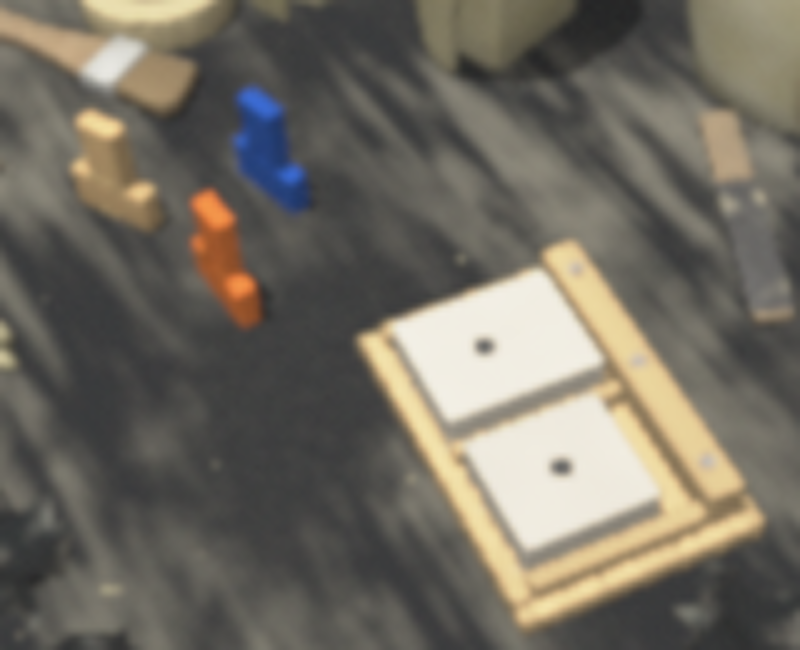

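```bash
cat > fit.py <<'E'
from h import *
from scipy.optimize import least_squares
def body(p,P,z0=0):
    c,s=np.cos(p[2]),np.sin(p[2]); P=np.array(P,float)/1000
    return np.c_[p[0]+c*P[:,0]-s*P[:,1],p[1]+s*P[:,0]+c*P[:,1],P[:,2]+z0]
def fit(obs,p0,z0=0):
    # obs: list of (cam, [(modelpt mm),...], [(uv)...])
    f=lambda p: np.concatenate([(proj(c,body(p,P,z0))-np.array(uv)).ravel() for c,P,uv in obs])
    r=least_squares(f,p0,loss='soft_l1'); return r.x,f(r.x)
E
cat > a.py <<'E'
from fit import *
T=cam('top');S=cam('scene')
tt=lambda L:[(130+x/4.4,150+y/4.4) for x,y in L]
ss=lambda L:[(140+x/5,120+y/5) for x,y in L]
# board corners top z=12 ; BL(+x,+y)
P=[(65,98,12),(65,-98,12),(-65,-98,12),(-65,98,12)]
x,r=fit([(T,P,tt([(406,80),(723,106),(706,320),(386,292)])),(S,[(65,-98,12),(-65,-98,12),(-65,98,12)],ss([(765,520),(525,618),(358,338)]))],[.58,.01,-.08])
print('jig',x.round(4),r.round(1))
# rail top corners from scene
print(proj(S,body(x,[(57,90,36),(57,-90,36),(37,-90,36)])), ss([(575,240),(745,490),(715,500)]))
# spacer: grip top corners
P=[(6,13,66),(-6,13,66),(-6,-13,66),(6,-13,66)]
x,r=fit([(T,[(0,-25,26)],tt([(150,365)])),(T,[(0,13,66)],tt([(82,405)])),(S,[(0,0,66)],ss([(102,122)])),(S,[(-6,25,0),(-6,-25,0)],ss([(75,185),(150,228)]))],[.46,.27,.49])
print('sp',x.round(4),r.round(1))
E
python3 a.py
python3 -c "
from h import *
s=readout.read_state();print(R.from_rotvec(s['tcp_rot']).as_matrix().round(3))"
```

```text
jig [ 0.5797  0.0132 -0.0948] [-0.2 -0.2 -0.1 -0.   0.3 -0.9 -0.2 -0.7  0.1  0.  -0.6  1.6 -0.7 -0. ]
[[254.28071052 167.67678301]
 [289.26526839 216.88200821]
 [281.89321484 220.01825754]] [(255.0, 168.0), (289.0, 218.0), (283.0, 220.0)]
sp [0.4639 0.2797 0.5603] [-0.4  0.4 -0.4 -1.6 -0.8 -0.1  0.2  3.5  0.4  0.5]
[[ 0.94   0.34  -0.001]
 [ 0.34  -0.94   0.002]
 [ 0.    -0.002 -1.   ]]
```

```bash
cat > mv.py <<'E'
from h import *
import json,sys
def Rd(th): # tool down, tool x at yaw th
    c,s=np.cos(th),np.sin(th); return np.array([[c,s,0],[s,-c,0],[0,0,-1.]])
def rel(pos,th,base=None):
    s=readout.read_state()
    if base is None: R0=R.from_rotvec(s['tcp_rot']).as_matrix(); p0=s['tool_pos']
    else: p0=np.array(base[0]); R0=Rd(base[1])
    sh=R0.T@(np.array(pos)-p0); rv=R.from_matrix(R0.T@Rd(th)).as_rotvec()/np.pi
    print('shift',sh.round(4),'turn',rv.round(4),'dist',np.linalg.norm(sh).round(3),'deg',np.degrees(np.linalg.norm(rv)*np.pi).round(1))
def st():
    s=readout.read_state(); m=R.from_rotvec(s['tcp_rot']).as_matrix()
    print('t',round(s['time'],2),'pos',s['tool_pos'].round(4),'th',np.arctan2(m[1,0],m[0,0]).round(4),'z',m[:,2].round(4),'F',s['wrist_force'].round(1),'w',round(s['width'],3),'q',s['q'].round(2)); return s
E
python3 -c "
from mv import *
rel((.40,-.36,.23),.346+.9)
rel((.47,-.05,.23),2.1,((.40,-.36,.23),.346+.9))
rel((.464,.26,.23),2.1,((.47,-.05,.23),2.1))
"
```

```text
shift [ 0.2538 -0.1998  0.0005] turn [-0.0006 -0.0003 -0.2862] dist 0.323 deg 51.5
shift [ 0.3161 -0.0326  0.    ] turn [ 0.      0.     -0.2718] dist 0.318 deg 48.9
shift [0.2706 0.1513 0.    ] turn [0. 0. 0.] dist 0.31 deg 0.0
```

Emit:
{"api": "apply_moves", "payload": {"plan": [[[0.254, -0.2, 0, 0, 0, -0.286, -1], [0.254, -0.2, 0, 0, 0, -0.286, -1], [0.254, -0.2, 0, 0, 0, -0.286, -1], [0.254, -0.2, 0, 0, 0, -0.286, -1], [0.254, -0.2, 0, 0, 0, -0.286, -1], [0.254, -0.2, 0, 0, 0, -0.286, -1], [0.254, -0.2, 0, 0, 0, -0.286, -1], [0.254, -0.2, 0, 0, 0, -0.286, -1]]]}}

```text
time: 0.77
tool_pos: [0.4011, -0.3573, 0.2308]
tcp_rot: [-2.545, -1.839, -0.001]
wrist_force: [0.0, -0.2, 0.1]
width: 0.997
```

```bash
python3 -c "
from mv import *
st()"
```

```text
t 0.77 pos [ 0.4011 -0.3573  0.2308] th 1.2515 z [-2.0e-04  1.4e-03 -1.0e+00] F [ 0.  -0.2  0.1] w 0.997 q [-0.77  0.    1.9   0.    1.24 -0.46]
```

Emit:
{"api": "apply_moves", "payload": {"plan": [[[0.316, -0.033, 0, 0, 0, -0.27, -1], [0.316, -0.033, 0, 0, 0, -0.27, -1], [0.316, -0.033, 0, 0, 0, -0.27, -1], [0.316, -0.033, 0, 0, 0, -0.27, -1], [0.316, -0.033, 0, 0, 0, -0.27, -1], [0.316, -0.033, 0, 0, 0, -0.27, -1], [0.316, -0.033, 0, 0, 0, -0.27, -1], [0.316, -0.033, 0, 0, 0, -0.27, -1]]]}}

```text
time: 1.43
tool_pos: [0.4699, -0.047, 0.231]
tcp_rot: [-1.564, -2.724, -0.002]
wrist_force: [0.4, -0.5, -0.3]
width: 0.997
```

Emit:
{"api": "apply_moves", "payload": {"plan": [[[0.27, 0.151, 0, 0, 0, 0, -1], [0.27, 0.151, 0, 0, 0, 0, -1], [0.27, 0.151, 0, 0, 0, 0, -1], [0.27, 0.151, 0, 0, 0, 0, -1], [0.27, 0.151, 0, 0, 0, 0, -1], [0.27, 0.151, 0, 0, 0, 0, -1], [0.27, 0.151, 0, 0, 0, 0, -1], [0.27, 0.151, 0, 0, 0, 0, -1]]]}}

```text
time: 2.1
tool_pos: [0.4652, 0.2633, 0.2309]
tcp_rot: [-1.567, -2.721, -0.002]
wrist_force: [0.1, 0.4, 0.3]
width: 0.999
```

```bash
python3 -c "
from mv import *
s=st(); im=read_camera('wrist'); cv2.imwrite('pics/w1.png',im[:,:,::-1]); np.save('w1.npy',[s['tool_pos'],s['tcp_rot']])
c=cam('wrist',s);print(proj(c,[(.464,.28,0),(.464,.28,.066)]))
"
```

```text
t 2.1 pos [0.4652 0.2633 0.2309] th 2.0964 z [-5.0e-04  1.9e-03 -1.0e+00] F [0.1 0.4 0.3] w 0.999 q [ 0.47 -0.    1.9   0.    1.24 -0.06]
[[264.27033886 144.3622712 ]
 [265.43487023 154.74969982]]
```

View pics/w1.png

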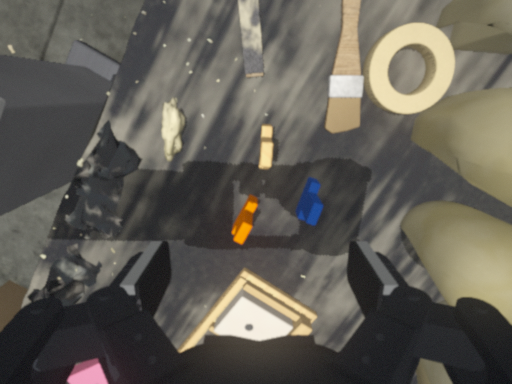

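```bash
python3 -c "
from h import *
crop(cv2.imread('pics/w1.png')[:,:,::-1],215,105,110,80,7,'pics/w1c.png')"
```

```text
(no output)
```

View pics/w1c.png

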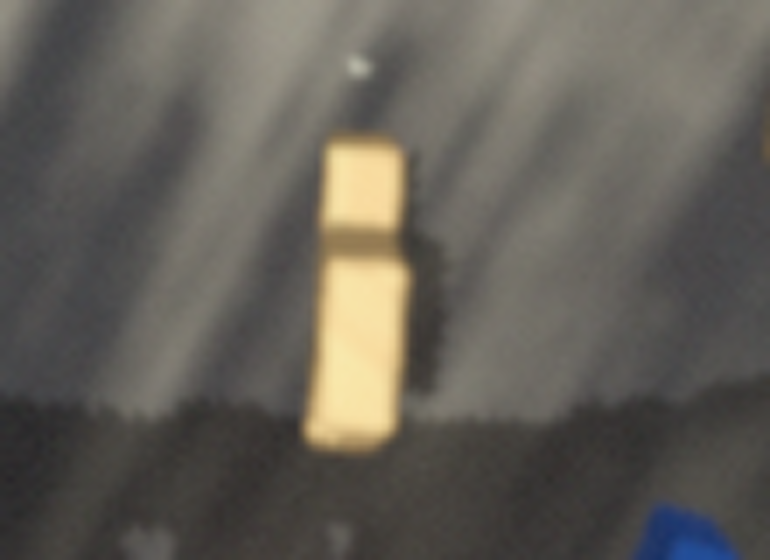

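```bash
python3 - <<'E'
from fit import *
s=dict(zip(['tool_pos','tcp_rot'],np.load('w1.npy')))
c=cam('wrist',s)
w=lambda L:[(215+x/7,105+y/7) for x,y in L]
P=[(-6,13,66),(6,13,66),(6,-13,66),(-6,-13,66),(-6,25,26),(6,25,26)]
x,r=fit([(c,P,w([(322,256),(410,262),(396,432),(308,425),(327,138),(404,141)]))],[.464,.28,.53])
print(x.round(4),r.round(1))
from mv import *
th=x[2]+np.pi/2
print(th)
rel((x[0],x[1],.14),th); rel((x[0],x[1],.042),th)
E
```

```text
[0.4644 0.2811 0.4547] [ 0.4 -0.6 -0.3 -0.6 -0.5  0.1  0.5  0.3  0.1  0.2 -0.2  0.6]
2.0254976477965885
shift [0.0145 0.0074 0.0909] turn [ 0.0003 -0.0009  0.0229] dist 0.092 deg 4.1
shift [0.0143 0.0073 0.1889] turn [ 0.0003 -0.0009  0.0229] dist 0.19 deg 4.1
```

Emit:
{"api": "apply_moves", "payload": {"plan": [[[0.014, 0.007, 0.04, 0, -0.001, 0.023, -1], [0.014, 0.007, 0.08, 0, -0.001, 0.023, -1], [0.014, 0.007, 0.12, 0, -0.001, 0.023, -1], [0.014, 0.007, 0.155, 0, -0.001, 0.023, -1], [0.014, 0.007, 0.18, 0, -0.001, 0.023, -1], [0.014, 0.007, 0.193, 0, -0.001, 0.023, -1], [0.014, 0.007, 0.193, 0, -0.001, 0.023, -1], [0.014, 0.007, 0.193, 0, -0.001, 0.023, -1]]]}}

```text
time: 2.82
tool_pos: [0.4643, 0.2736, 0.0373]
tcp_rot: [1.669, 2.66, -0.007]
wrist_force: [1.2, 0.1, 1.0]
width: 1.005
```

```bash
python3 -c "
from mv import *
s=st(); im=read_camera('wrist'); cv2.imwrite('pics/w2.png',im[:,:,::-1])
"
```

```text
t 2.82 pos [0.4643 0.2736 0.0373] th 2.0211 z [-0.0011 -0.0043 -1.    ] F [1.2 0.1 1. ] w 1.005 q [ 0.49  0.21  2.06 -0.    0.87  0.04]
```

View pics/w2.png

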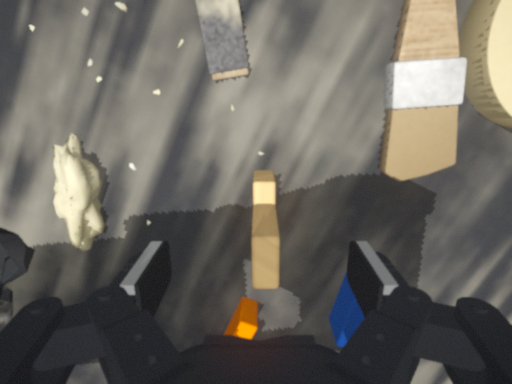

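```bash
python3 -c "
from mv import *
s=st(); rel((.4644,.2811,.037),.4547+np.pi/2)
c=cam('wrist',s)
from fit import *
print(proj(c,body([.4644,.2811,.4547],[(-6,13,66),(6,13,66),(6,-13,66),(-6,-13,66),(-6,25,26),(6,25,26)])))
"
```

```text
t 2.87 pos [0.4656 0.2744 0.0387] th 2.0211 z [ 0.0017 -0.0028 -1.    ] F [0.6 0.4 0.2] w 1.003 q [ 0.49  0.21  2.06 -0.    0.87  0.04]
shift [0.0066 0.0018 0.0017] turn [ 0.0001  0.001  -0.0014] dist 0.007 deg 0.3
[[247.74340992 234.36215767]
 [276.74240478 234.26479212]
 [275.87442395 287.80550467]
 [248.60752447 287.8940873 ]
 [250.00354001 179.72391508]
 [272.76671071 179.64507151]]
```

Emit:
{"api": "apply_moves", "payload": {"plan": [[[0.007, 0.003, 0.001, 0, 0, 0, -1], [0.007, 0.003, 0.001, 0, 0, 0, -1], [0.007, 0.003, 0.001, 0, 0, 0, 1], [0.007, 0.003, 0.001, 0, 0, 0, 1], [0.007, 0.003, 0.001, 0, 0, 0, 1], [0.007, 0.003, 0.001, 0, 0, 0, 1], [0.007, 0.003, 0.001, 0, 0, 0, 1], [0.007, 0.003, 0.001, 0, 0, 0, 1]]], "force": 40}}

```text
time: 3.53
tool_pos: [0.4648, 0.2821, 0.0373]
tcp_rot: [1.668, 2.659, -0.002]
wrist_force: [0.9, 0.0, -0.6]
width: 0.14
```

Emit:
{"api": "apply_moves", "payload": {"plan": [[[0, 0, 0, 0, 0, 0, 1], [0, 0, 0, 0, 0, 0, 1], [0, 0, 0, 0, 0, 0, 1], [0, 0, 0, 0, 0, 0, 1], [0, 0, 0, 0, 0, 0, 1], [0, 0, 0, 0, 0, 0, 1], [0, 0, 0, 0, 0, 0, 1], [0, 0, 0, 0, 0, 0, 1]]]}}

```text
time: 4.2
tool_pos: [0.4648, 0.2821, 0.0372]
tcp_rot: [1.668, 2.659, -0.003]
wrist_force: [0.4, -0.7, -0.4]
width: 0.134
```

```bash
python3 -c "
from mv import *
s=st(); im=read_camera('wrist'); cv2.imwrite('pics/w3.png',im[:,:,::-1]);np.save('w3.npy',[s['tool_pos'],s['tcp_rot']])
"
```

```text
t 4.2 pos [0.4648 0.2821 0.0372] th 2.0213 z [ 0.0013 -0.0028 -1.    ] F [ 0.4 -0.7 -0.4] w 0.134 q [ 0.5   0.22  2.05 -0.    0.87  0.05]
```

View pics/w3.png

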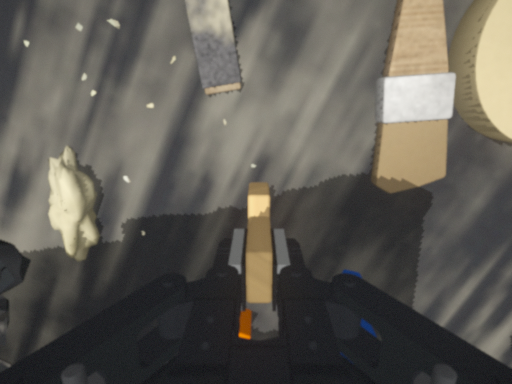

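```bash
python3 - <<'E'
from mv import *
from fit import body
j=[.5797,.0132,-.0948]; th=j[2]+np.pi/2
g=body(j,[(28,-42,0),(28,-92,0)]); print(g,th)
a=((.4648,.2821,.0372),2.0213)
b=((.50,.20,.2),1.8)
rel(b[0],b[1],a); rel((g[1][0],g[1][1],.2),th,b)
E
```

```text
[[ 0.60359864 -0.03126184  0.        ]
 [ 0.59886573 -0.08103733  0.        ]] 1.4759963267948966
shift [-0.0892 -0.0041 -0.1628] turn [0.     0.     0.0704] dist 0.186 deg 12.7
shift [-0.2962  0.0324  0.    ] turn [0.     0.     0.1031] dist 0.298 deg 18.6
```

Emit:
{"api": "apply_moves", "payload": {"plan": [[[0, 0, -0.03, 0, 0, 0, 1], [0, 0, -0.07, 0, 0, 0, 1], [0, 0, -0.11, 0, 0, 0, 1], [0, 0, -0.15, 0, 0, 0, 1], [-0.03, -0.001, -0.163, 0, 0, 0.02, 1], [-0.06, -0.003, -0.163, 0, 0, 0.05, 1], [-0.089, -0.004, -0.163, 0, 0, 0.07, 1], [-0.089, -0.004, -0.163, 0, 0, 0.07, 1]]]}}

```text
time: 4.92
tool_pos: [0.5017, 0.1972, 0.2014]
tcp_rot: [1.954, 2.453, -0.001]
wrist_force: [-0.3, 0.5, -0.7]
width: 0.136
```

Emit:
{"api": "apply_moves", "payload": {"plan": [[[-0.03, 0.003, 0, 0, 0, 0.01, 1], [-0.07, 0.008, 0, 0, 0, 0.03, 1], [-0.11, 0.012, 0, 0, 0, 0.05, 1], [-0.15, 0.016, 0, 0, 0, 0.07, 1], [-0.19, 0.02, 0, 0, 0, 0.09, 1], [-0.23, 0.025, 0, 0, 0, 0.103, 1], [-0.265, 0.029, 0, 0, 0, 0.103, 1], [-0.296, 0.032, 0, 0, 0, 0.103, 1]]]}}

```text
time: 5.58
tool_pos: [0.599, -0.0821, 0.2011]
tcp_rot: [2.321, 2.113, -0.001]
wrist_force: [-0.4, 0.3, -1.1]
width: 0.132
```

Emit:
{"api": "apply_moves", "payload": {"plan": [[[0, 0, 0, 0, 0, 0, 1], [0, 0, 0, 0, 0, 0, 1], [0, 0, 0, 0, 0, 0, 1], [0, 0, 0, 0, 0, 0, 1], [0, 0, 0, 0, 0, 0, 1], [0, 0, 0, 0, 0, 0, 1], [0, 0, 0, 0, 0, 0, 1], [0, 0, 0, 0, 0, 0, 1]]]}}

```text
time: 6.25
tool_pos: [0.5985, -0.0794, 0.2016]
tcp_rot: [2.319, 2.115, -0.001]
wrist_force: [-0.3, 0.2, -0.7]
width: 0.129
```

```bash
python3 -c "
from mv import *
s=st(); im=read_camera('wrist'); cv2.imwrite('pics/w4.png',im[:,:,::-1]);np.save('w4.npy',[s['tool_pos'],s['tcp_rot']])
cv2.imwrite('pics/w4b.png',cv2.resize(im,(768,576),interpolation=cv2.INTER_CUBIC)[:,:,::-1])
"
```

```text
t 6.25 pos [ 0.5985 -0.0794  0.2016] th 1.4788 z [ 0.0017 -0.0028 -1.    ] F [-0.3  0.2 -0.7] w 0.129 q [-0.17  0.15  1.8  -0.    1.19 -0.08]
```

View pics/w4b.png

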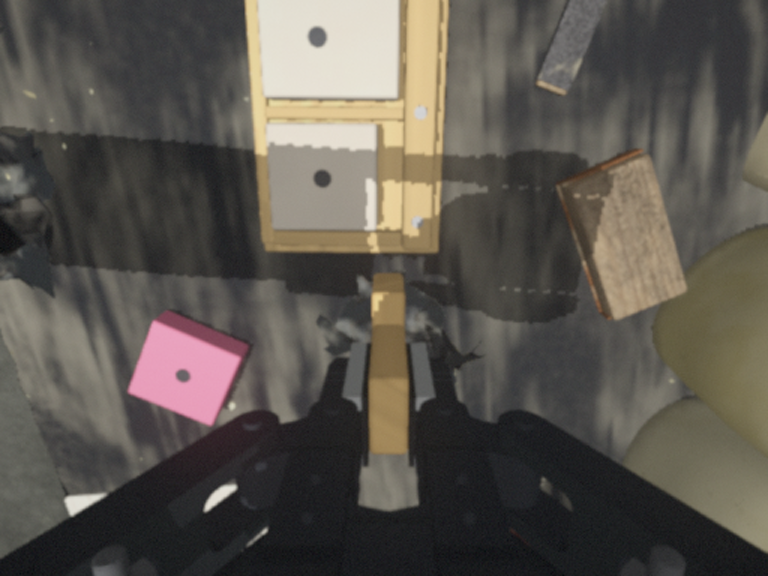

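```bash
python3 -c "
from h import *
crop(cv2.imread('pics/w4.png')[:,:,::-1],160,60,140,115,5.5,'pics/w4c.png')"
```

```text
(no output)
```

View pics/w4c.png

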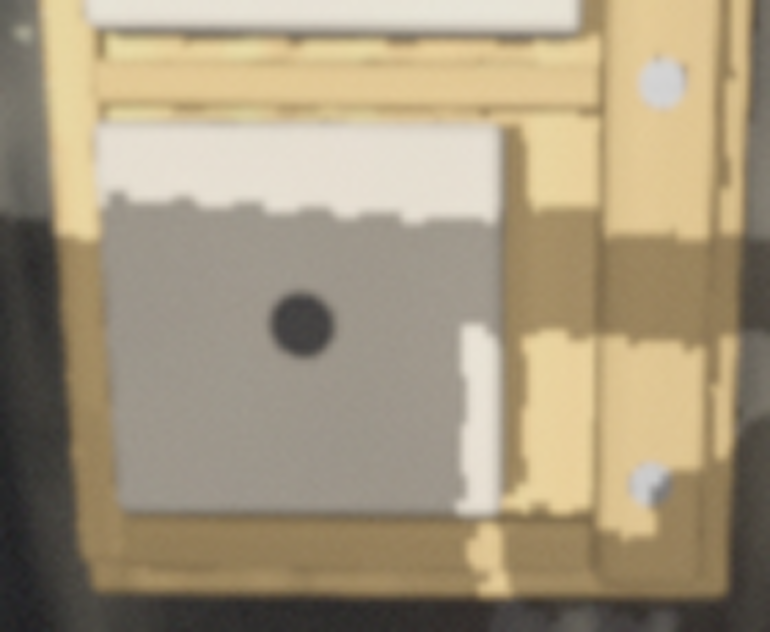

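```bash
cat > b.py <<'E'
from fit import *
from mv import *
s=dict(zip(['tool_pos','tcp_rot'],np.load('w4.npy')))
c=cam('wrist',s)
w=lambda L:np.array([(160+x/5.5,60+y/5.5) for x,y in L])
P=[(37,-90,36),(57,-90,36),(-65,-98,12),(65,-98,12)]
uv=w([(596,577),(703,580),(95,590),(727,597)])
rl=w([(606,60),(601,210),(597,400),(597,500)])
dv=w([(200,63),(500,68)]); dv2=w([(200,103),(500,107)])
lp=w([(75,540)]) 
def f(p):
    r=[(proj(c,body(p,P))-uv).ravel()]
    x=onz(c,rl,.036); cs,sn=np.cos(p[2]),np.sin(p[2])
    jx=lambda X: (X[:,0]-p[0])*cs+(X[:,1]-p[1])*sn
    jy=lambda X:-(X[:,0]-p[0])*sn+(X[:,1]-p[1])*cs
    r+=[(jx(x)-.037)*1000, (jy(onz(c,dv,.024))-.004)*1000,(jy(onz(c,dv2,.024))+.004)*1000]
    return np.concatenate(r)
r=least_squares(f,[.58,.013,-.095]); j=r.x
print('jig',j.round(4),f(j).round(1))
PP=[(36,35,24),(-36,35,24),(-36,-35,24),(36,-35,24)]
p,rr=fit([(c,PP,w([(503,123),(97,123),(120,513),(501,516)]))],[.57,-.03,-.095],.012)
print('plate',p.round(4),rr.round(1))
cs,sn=np.cos(j[2]),np.sin(j[2]);d=p[:2]-j[:2];print('plate in jig',(d[0]*cs+d[1]*sn)*1e3,(-d[0]*sn+d[1]*cs)*1e3,'front',(d[0]*cs+d[1]*sn)*1e3-36,'yaw',p[2]-j[2])
print('onz plate corners size',onz(c,w([(503,123),(97,123),(120,513),(501,516)]),.036).round(4))
np.save('jig.npy',j);np.save('plate.npy',p)
E
python3 b.py
```

```text
jig [ 0.5809  0.0147 -0.0936] [ 0.1  1.5 -0.   1.  -0.6  0.9  0.5 -0.2  0.5 -0.  -0.3 -0.1 -1.  -1.8
  0.2 -0.4]
plate [ 0.5611 -0.0257 -0.0995] [ 0.5 -0.1 -0.9 -0.7 -0.3  0.5  0.7  0.5]
plate in jig -16.022206896760334 -42.11303679895224 front -52.02220689676034 yaw -0.005957233371148271
onz plate corners size [[ 0.5999  0.0054  0.036 ]
 [ 0.5295  0.012   0.036 ]
 [ 0.5222 -0.0565  0.036 ]
 [ 0.5927 -0.0636  0.036 ]]
```

```bash
cat >> b.py <<'E'
m=onz(c,w([(552,200),(549,400)]),.036); print(m)
print('in jig',[( (q[0]-j[0])*cs+(q[1]-j[1])*sn, -(q[0]-j[0])*sn+(q[1]-j[1])*cs) for q in m])
u=m[0]-m[1];u/=np.linalg.norm(u);print('dir',np.arctan2(u[1],u[0]))
# spacer blade end in tool frame
K,D,_,_=c; H=camera_params('wrist')['hand_eye']
n=cv2.undistortPoints(np.array([[[248.5,193]],[[269.5,193]]]),K,D)[:,0]
dd=np.c_[n,np.ones(2)]@H[:3,:3].T; o=H[:3,3]; k=(.0112-o[2])/dd[:,2]; print('blade end tool',o+dd*k[:,None])
y=j[1]-.042; 
g=m[1]+u*((( -.042)-(-(m[1][0]-j[0])*sn+(m[1][1]-j[1])*cs)))
print('gap c',g)
st(); rel((g[0],g[1],.2016),1.4788);rel((g[0],g[1],.09),1.4788)
E
python3 b.py|tail -9
```

```text
[ 0.60355057 -0.04303879  0.036     ]]
in jig [(np.float64(0.028308928821642522), np.float64(-0.020338496736143102)), (np.float64(0.027903716536641296), np.float64(-0.055379421475820784))]
dir 1.4656825467028956
blade end tool [[ 0.02479875 -0.00503505  0.0112    ]
 [ 0.02481175  0.0060867   0.0112    ]]
gap c [ 0.60495435 -0.02973322  0.036     ]
t 6.3 pos [ 0.5985 -0.0796  0.2016] th 1.4786 z [ 0.0016 -0.0028 -1.    ] F [-0.1 -0.  -0.8] w 0.136 q [-0.17  0.15  1.8  -0.    1.19 -0.08]
shift [ 0.0502  0.0018 -0.0001] turn [ 0.0006  0.0008 -0.0001] dist 0.05 deg 0.2
shift [0.0505 0.0016 0.1115] turn [ 0.0006  0.0008 -0.0001] dist 0.122 deg 0.2
```

Emit:
{"api": "apply_moves", "payload": {"plan": [[[0.04, 0.001, 0, 0, 0, 0, 1], [0.05, 0.001, 0.02, 0, 0, 0, 1], [0.05, 0.001, 0.05, 0, 0, 0, 1], [0.05, 0.001, 0.08, 0, 0, 0, 1], [0.05, 0.001, 0.1, 0, 0, 0, 1], [0.05, 0.001, 0.11, 0, 0, 0, 1], [0.05, 0.001, 0.11, 0, 0, 0, 1], [0.05, 0.001, 0.11, 0, 0, 0, 1]]]}}

```text
time: 6.97
tool_pos: [0.6045, -0.0308, 0.0915]
tcp_rot: [2.32, 2.114, -0.002]
wrist_force: [0.4, -1.0, -0.3]
width: 0.133
```

```bash
python3 -c "
from mv import *
read_camera('top');s=st(); im=read_camera('wrist'); cv2.imwrite('pics/w5.png',im[:,:,::-1]);np.save('w5.npy',[s['tool_pos'],s['tcp_rot']])
rel((0.6049,-.0297,.055),1.4788)
crop(im,160,60,200,200,3.8,'pics/w5c.png')
"
```

```text
t 7.02 pos [ 0.6055 -0.0309  0.0927] th 1.4776 z [ 0.0036 -0.0029 -1.    ] F [ 0.5 -0.1  0.7] w 0.13 q [-0.09  0.25  1.89 -0.    1.    0.  ]
shift [ 0.0013 -0.0015  0.0384] turn [ 0.0017  0.0008 -0.0004] dist 0.038 deg 0.3
```

View pics/w5c.png

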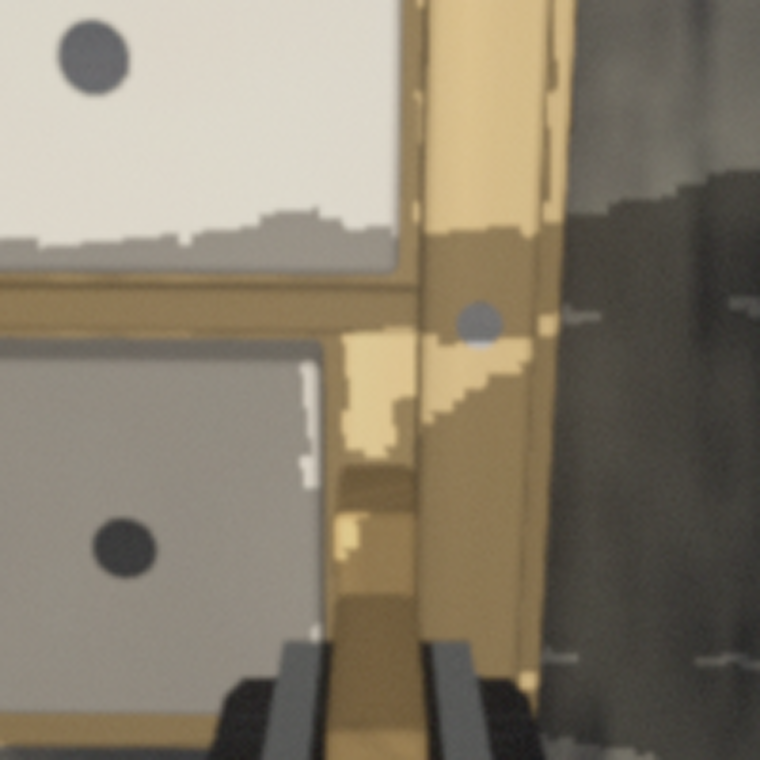

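```bash
python3 - <<'E'
from mv import *
s=dict(zip(['tool_pos','tcp_rot'],np.load('w5.npy')));c=cam('wrist',s)
m=R.from_rotvec(s['tcp_rot']).as_matrix()
w=lambda L:np.array([(160+x/3.8,60+y/3.8) for x,y in L])
for z,L in [(.036,[(324,360),(324,600),(418,420),(418,600)]),(.0817,[(337,510),(414,510),(334,590),(417,590)])]:
    X=onz(c,w(L),z); print(X.round(4),'tool', ((X-s['tool_pos'])@m).round(4))
st()
E
```

```text
[[ 0.6006  0.0059  0.036 ]
 [ 0.5958 -0.039   0.036 ]
 [ 0.616  -0.0063  0.036 ]
 [ 0.6132 -0.0407  0.036 ]] tool [[ 0.0363 -0.0086  0.0566]
 [-0.0088 -0.0091  0.0567]
 [ 0.0256  0.0079  0.0567]
 [-0.0088  0.0083  0.0568]]
[[ 0.6029 -0.0064  0.0817]
 [ 0.6136 -0.0074  0.0817]
 [ 0.6013 -0.0183  0.0817]
 [ 0.613  -0.0194  0.0817]] tool [[ 0.0242 -0.0049  0.0109]
 [ 0.0242  0.0058  0.011 ]
 [ 0.0122 -0.0055  0.011 ]
 [ 0.0122  0.0064  0.011 ]]
t 7.07 pos [ 0.6061 -0.031   0.0934] th 1.4776 z [ 0.0049 -0.0031 -1.    ] F [ 0.7 -0.4 -0.7] w 0.131 q [-0.09  0.25  1.89 -0.    1.    0.  ]
```

Emit:
{"api": "apply_moves", "payload": {"plan": [[[0, -0.001, 0.005, 0, 0, 0, 1], [0, -0.001, 0.01, 0, 0, 0, 1], [0, -0.001, 0.01, 0, 0, 0, 1], [0, -0.001, 0.01, 0, 0, 0, 1], [0, -0.001, 0.01, 0, 0, 0, 1], [0, -0.001, 0.01, 0, 0, 0, 1], [0, -0.001, 0.01, 0, 0, 0, 1], [0, -0.001, 0.01, 0, 0, 0, 1]]]}}

```text
time: 7.73
tool_pos: [0.6035, -0.0307, 0.0815]
tcp_rot: [2.32, 2.114, -0.001]
wrist_force: [-0.5, -0.2, -0.8]
width: 0.13
```

```bash
python3 -c "
from mv import *
s=st();np.save('w6.npy',[s['tool_pos'],s['tcp_rot']]); im=read_camera('wrist'); cv2.imwrite('pics/w6.png',im[:,:,::-1]);
st()
crop(im,160,60,200,200,3.8,'pics/w6c.png')
"
```

```text
t 7.73 pos [ 0.6035 -0.0307  0.0815] th 1.4778 z [ 0.0017 -0.0028 -1.    ] F [-0.5 -0.2 -0.8] w 0.13 q [-0.09  0.26  1.9  -0.    0.98  0.  ]
t 7.78 pos [ 0.6035 -0.0307  0.0814] th 1.4778 z [ 0.0016 -0.0028 -1.    ] F [ 0.   0.2 -2. ] w 0.134 q [-0.09  0.26  1.9  -0.    0.98  0.  ]
```

View pics/w6c.png

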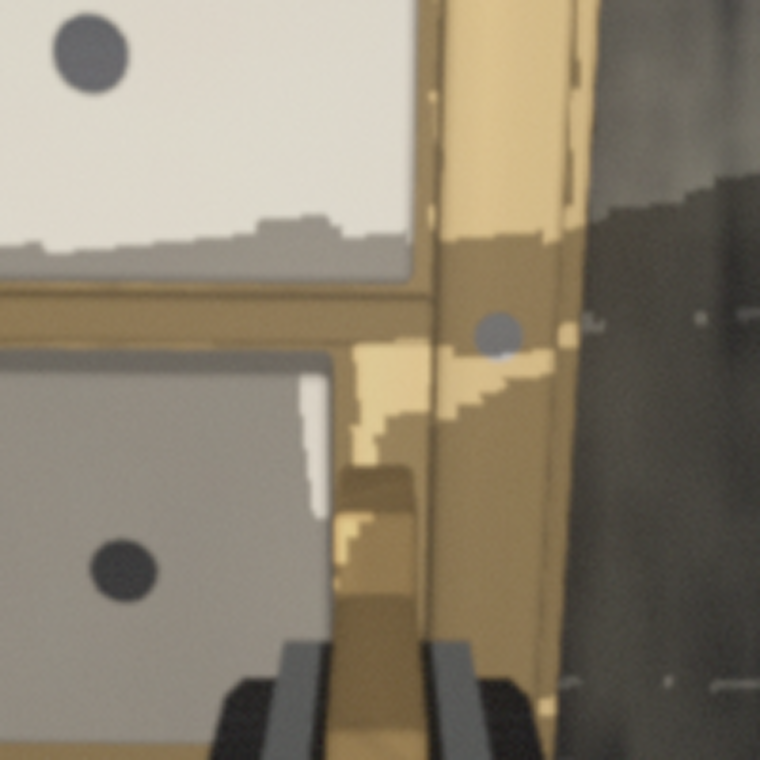

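```bash
python3 - <<'E'
from mv import *
s=dict(zip(['tool_pos','tcp_rot'],np.load('w6.npy')));c=cam('wrist',s)
m=R.from_rotvec(s['tcp_rot']).as_matrix()
w=lambda L:np.array([(160+x/3.8,60+y/3.8) for x,y in L])
for z,L in [(.036,[(331,380),(331,600),(434,420),(430,600)]),(.0703,[(337,510),(414,510),(334,590),(417,590)])]:
    X=onz(c,w(L),z); print('tool', ((X-s['tool_pos'])@m).round(4))
E
```

```text
tool [[ 0.0352 -0.0069  0.0454]
 [-0.0041 -0.0074  0.0455]
 [ 0.0284  0.0102  0.0454]
 [-0.0041  0.01    0.0455]]
tool [[ 0.0241 -0.0049  0.0111]
 [ 0.0242  0.0058  0.0111]
 [ 0.0121 -0.0055  0.0112]
 [ 0.0121  0.0064  0.0112]]
```

Emit:
{"api": "apply_moves", "payload": {"plan": [[[0, 0.001, 0, 0, 0, 0.002, 1], [0, 0.001, 0.003, 0, 0, 0.002, 1], [0, 0.001, 0.006, 0, 0, 0.002, 1], [0, 0.001, 0.009, 0, 0, 0.002, 1], [0, 0.001, 0.013, 0, 0, 0.002, 1], [0, 0.001, 0.016, 0, 0, 0.002, 1], [0, 0.001, 0.018, 0, 0, 0.002, 1], [0, 0.001, 0.018, 0, 0, 0.002, 1]]]}}

```text
time: 8.45
tool_pos: [0.6038, -0.0308, 0.0624]
tcp_rot: [2.328, 2.107, -0.003]
wrist_force: [-0.6, -0.1, -0.2]
width: 0.129
```

```bash
python3 -c "
from mv import *
s=st();np.save('w7.npy',[s['tool_pos'],s['tcp_rot']]); im=read_camera('wrist'); cv2.imwrite('pics/w7.png',im[:,:,::-1]);
st()
crop(im,160,60,200,200,3.8,'pics/w7c.png')
"
```

```text
t 8.45 pos [ 0.6038 -0.0308  0.0624] th 1.4715 z [-0.     -0.0026 -1.    ] F [-0.6 -0.1 -0.2] w 0.129 q [-0.09  0.29  1.91 -0.    0.95  0.01]
t 8.5 pos [ 0.604  -0.0308  0.0628] th 1.4715 z [ 5.0e-04 -2.7e-03 -1.0e+00] F [-0.3  0.2 -0.3] w 0.136 q [-0.09  0.29  1.91 -0.    0.95  0.01]
```

View pics/w7c.png

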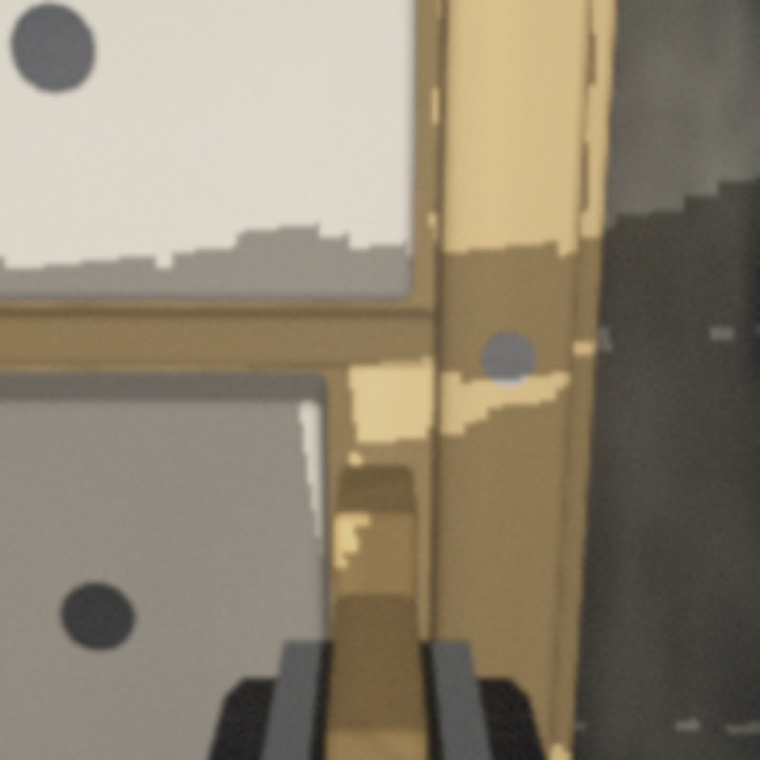

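Emit:
{"api": "apply_moves", "payload": {"plan": [[[0, 0.0005, 0.003, 0, 0, 0, 1], [0, 0.0005, 0.006, 0, 0, 0, 1], [0, 0.0005, 0.008, 0, 0, 0, 1], [0, 0.0005, 0.01, 0, 0, 0, 1], [0, 0.0005, 0.012, 0, 0, 0, 1], [0, 0.0005, 0.013, 0, 0, 0, 1], [0, 0.0005, 0.014, 0, 0, 0, 1], [0, 0.0005, 0.014, 0, 0, 0, 1]]]}}

```text
time: 9.17
tool_pos: [0.605, -0.0309, 0.0493]
tcp_rot: [2.327, 2.106, -0.001]
wrist_force: [-0.6, 0.1, -0.9]
width: 0.132
```

```bash
python3 -c "
from mv import *
s=st();np.save('w8.npy',[s['tool_pos'],s['tcp_rot']]); im=read_camera('wrist'); cv2.imwrite('pics/w8.png',im[:,:,::-1]);
st()
crop(im,160,60,200,200,3.8,'pics/w8c.png')
"
```

```text
t 9.17 pos [ 0.605  -0.0309  0.0493] th 1.4715 z [ 0.0016 -0.0028 -1.    ] F [-0.6  0.1 -0.9] w 0.132 q [-0.09  0.31  1.91 -0.    0.92  0.01]
t 9.22 pos [ 0.6051 -0.0309  0.0494] th 1.4715 z [ 0.0017 -0.0028 -1.    ] F [-0.7  0.3 -0.1] w 0.13 q [-0.09  0.31  1.91 -0.    0.92  0.01]
```

View pics/w8c.png

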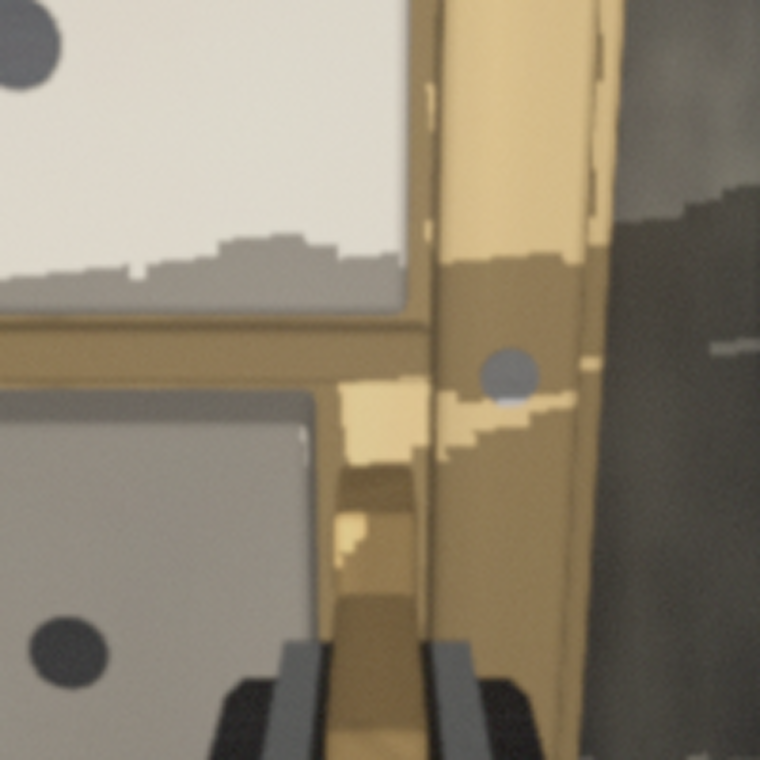

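Emit:
{"api": "apply_moves", "payload": {"plan": [[[0, 0, 0.0005, 0, 0, 0, 1], [0, 0, 0.001, 0, 0, 0, 1], [0, 0, 0.001, 0, 0, 0, 1], [0, 0, 0.001, 0, 0, 0, 1], [0, 0, 0.001, 0, 0, 0, 1], [0, 0, 0.001, 0, 0, 0, 1], [0, 0, 0.001, 0, 0, 0, 1], [0, 0, 0.001, 0, 0, 0, 1]]]}}

```text
time: 9.88
tool_pos: [0.6052, -0.031, 0.0492]
tcp_rot: [2.326, 2.106, -0.001]
wrist_force: [-1.3, 0.1, 4.9]
width: 0.134
```

Emit:
{"api": "apply_moves", "payload": {"plan": [[[0, 0, 0, 0, 0, 0, 0.3], [0, 0, 0, 0, 0, 0, 0.3], [0, 0, 0, 0, 0, 0, 0.3], [0, 0, 0, 0, 0, 0, 0.3], [0, 0, 0, 0, 0, 0, 0.3], [0, 0, -0.005, 0, 0, 0, 0.3], [0, 0, -0.012, 0, 0, 0, 0.3], [0, 0, -0.02, 0, 0, 0, 0.3]]]}}

```text
time: 10.55
tool_pos: [0.6047, -0.0308, 0.0687]
tcp_rot: [2.327, 2.107, -0.002]
wrist_force: [-0.7, -0.6, -0.2]
width: 0.35
```

```bash
python3 -c "
from mv import *
s=st();im=read_camera('wrist'); cv2.imwrite('pics/w9.png',im[:,:,::-1]);
"
```

```text
t 10.55 pos [ 0.6047 -0.0308  0.0687] th 1.4716 z [ 8.0e-04 -2.7e-03 -1.0e+00] F [-0.7 -0.6 -0.2] w 0.35 q [-0.09  0.28  1.9  -0.    0.96  0.01]
```

View pics/w9.png

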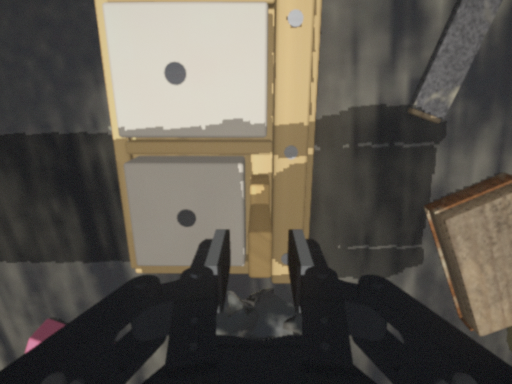

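```bash
python3 - <<'E'
from mv import *
from fit import body
j=np.load('jig.npy'); g=body(j,[(-85,-42,0)])[0]; print(g)
a=((.6047,-.0308,.17),1.4716); b=((.55,-.03,.17),.69)
th=j[2]
rel(a[0],a[1]); rel(b[0],b[1],a); rel((g[0],g[1],.10),th,b)
E
```

```text
[ 0.49239037 -0.01917109  0.        ]
shift [-0.0003 -0.0012 -0.0989] turn [ 0.0015  0.0008 -0.    ] dist 0.099 deg 0.3
shift [-0.0046 -0.0545  0.    ] turn [0.     0.     0.2488] dist 0.055 deg 44.8
shift [-0.0375 -0.045   0.07  ] turn [0.     0.     0.2494] dist 0.091 deg 44.9
```

Emit:
{"api": "apply_moves", "payload": {"plan": [[[0, 0, -0.02, 0, 0, 0, 0.3], [0, 0, -0.05, 0, 0, 0, 0.3], [0, 0, -0.08, 0, 0, 0, 0.3], [0, 0, -0.1, 0, 0, 0, 0.3], [0, 0, -0.1, 0, 0, 0.04, 1], [-0.001, -0.015, -0.1, 0, 0, 0.08, 1], [-0.003, -0.035, -0.1, 0, 0, 0.12, 1], [-0.005, -0.055, -0.1, 0, 0, 0.15, 1]]]}}

```text
time: 11.27
tool_pos: [0.5496, -0.0301, 0.1694]
tcp_rot: [2.758, 1.496, 0.002]
wrist_force: [-0.5, -1.0, 0.3]
width: 0.002
```

```bash
python3 - <<'E'
from mv import *
s=st();j=np.load('jig.npy');rel((.4924,-.0192,.17),j[2]);rel((.4924,-.0192,.10),j[2])
E
```

```text
t 11.27 pos [ 0.5496 -0.0301  0.1694] th 0.9944 z [ 0.0033 -0.003  -1.    ] F [-0.5 -1.   0.3] w 0.002 q [-0.1   0.08  1.94 -0.    1.12  0.48]
shift [-0.022  -0.054  -0.0009] turn [ 0.0014 -0.0006  0.3463] dist 0.058 deg 62.3
shift [-0.022  -0.0543  0.0691] turn [ 0.0014 -0.0006  0.3463] dist 0.091 deg 62.3
```

Emit:
{"api": "apply_moves", "payload": {"plan": [[[-0.005, -0.012, 0, 0, 0, 0.039, 1], [-0.011, -0.027, 0, 0, 0, 0.078, 1], [-0.016, -0.041, 0, 0, 0, 0.117, 1], [-0.022, -0.054, 0, 0, 0, 0.156, 1], [-0.022, -0.054, 0.02, 0, 0, 0.195, 1], [-0.022, -0.054, 0.04, 0, 0, 0.234, 1], [-0.022, -0.054, 0.055, 0, 0, 0.273, 1], [-0.022, -0.054, 0.069, 0, 0, 0.31, 1]]]}}

```text
time: 11.93
tool_pos: [0.4923, -0.0196, 0.0991]
tcp_rot: [3.139, 0.032, 0.004]
wrist_force: [0.0, 0.4, 1.3]
width: -0.001
```

```bash
python3 - <<'E'
from mv import *
s=st();j=np.load('jig.npy');rel((.4924,-.0192,.024),j[2])
E
```

```text
t 11.93 pos [ 0.4923 -0.0196  0.0991] th 0.0204 z [ 0.0026 -0.0029 -1.    ] F [0.  0.4 1.3] w -0.001 q [-0.09  0.04  2.12 -0.    0.98  1.46]
shift [-0.0001 -0.0006  0.0751] turn [ 0.0009 -0.0009  0.0363] dist 0.075 deg 6.5
```

Emit:
{"api": "apply_moves", "payload": {"plan": [[[0, 0, 0, 0, 0, 0.02, 1], [0, 0, 0.02, 0, 0, 0.036, 1], [0, 0, 0.04, 0, 0, 0.036, 1], [0, 0, 0.055, 0, 0, 0.036, 1], [0, 0, 0.065, 0, 0, 0.036, 1], [0, 0, 0.07, 0, 0, 0.036, 1], [0, 0, 0.07, 0, 0, 0.036, 1], [0, 0, 0.07, 0, 0, 0.036, 1]]]}}

```text
time: 12.6
tool_pos: [0.493, -0.0199, 0.0297]
tcp_rot: [3.136, -0.136, 0.004]
wrist_force: [0.8, -0.9, 0.3]
width: -0.004
```

```bash
python3 - <<'E'
from mv import *
s=st();np.save('w10.npy',[s['tool_pos'],s['tcp_rot']]);im=read_camera('wrist'); cv2.imwrite('pics/w10.png',im[:,:,::-1]);
st()
cv2.imwrite('pics/w10b.png',cv2.resize(im,(768,576),interpolation=cv2.INTER_CUBIC)[:,:,::-1])
E
```

```text
t 12.6 pos [ 0.493  -0.0199  0.0297] th -0.0867 z [ 0.0022 -0.0028 -1.    ] F [ 0.8 -0.9  0.3] w -0.004 q [-0.09  0.14  2.16 -0.    0.83  1.57]
t 12.65 pos [ 0.4934 -0.0199  0.0301] th -0.0867 z [ 0.0032 -0.0029 -1.    ] F [ 0.2 -0.4  0.1] w -0.003 q [-0.09  0.14  2.16 -0.    0.83  1.57]
```

View pics/w10b.png

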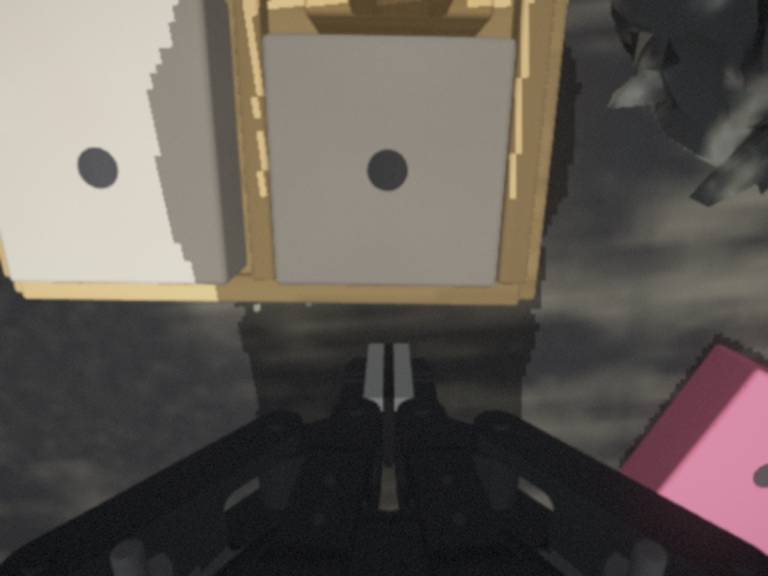

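Emit:
{"api": "apply_moves", "payload": {"plan": [[[0, 0, 0.003, 0, 0, 0.002, 1], [0, 0, 0.006, 0, 0, 0.002, 1], [0.004, 0, 0.006, 0, 0, 0.002, 1], [0.008, 0, 0.006, 0, 0, 0.002, 1], [0.012, 0, 0.006, 0, 0, 0.002, 1], [0.015, 0, 0.006, 0, 0, 0.002, 1], [0.015, 0, 0.006, 0, 0, 0.002, 1], [0.015, 0, 0.006, 0, 0, 0.002, 1]]]}}

```text
time: 13.32
tool_pos: [0.5078, -0.0212, 0.0232]
tcp_rot: [3.135, -0.146, 0.003]
wrist_force: [-0.1, 0.4, 1.2]
width: -0.002
```

```bash
python3 - <<'E'
from mv import *
s=st();im=read_camera('wrist')
st()
cv2.imwrite('pics/w11b.png',cv2.resize(im,(768,576),interpolation=cv2.INTER_CUBIC)[:,:,::-1])
E
```

```text
t 13.32 pos [ 0.5078 -0.0212  0.0232] th -0.093 z [ 0.0016 -0.0028 -1.    ] F [-0.1  0.4  1.2] w -0.002 q [-0.09  0.18  2.14 -0.    0.82  1.58]
t 13.37 pos [ 0.5074 -0.0211  0.0231] th -0.093 z [ 0.0013 -0.0027 -1.    ] F [0.  0.2 0.2] w -0.004 q [-0.09  0.18  2.14 -0.    0.82  1.58]
```

View pics/w11b.png

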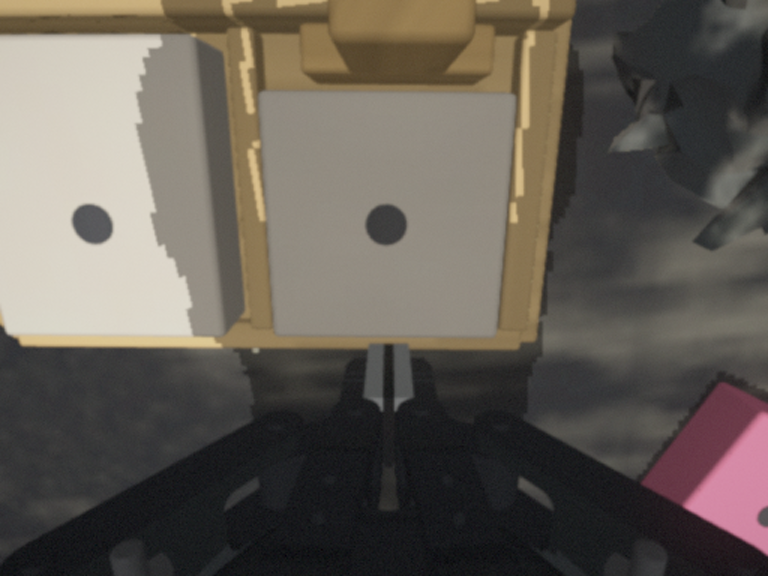

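Emit:
{"api": "apply_moves", "payload": {"plan": [[[0.0015, 0, 0, 0, 0, 0, 1], [0.003, 0, 0, 0, 0, 0, 1], [0.0045, 0, 0, 0, 0, 0, 1], [0.006, 0, 0, 0, 0, 0, 1], [0.007, 0, 0, 0, 0, 0, 1], [0.008, 0, 0, 0, 0, 0, 1], [0.009, 0, 0, 0, 0, 0, 1], [0.009, 0, 0, 0, 0, 0, 1]]]}}

```text
time: 14.03
tool_pos: [0.5164, -0.022, 0.0231]
tcp_rot: [3.136, -0.146, 0.003]
wrist_force: [-1.0, 0.5, -1.4]
width: 0.0
```

```bash
python3 - <<'E'
from mv import *
s=st();im=read_camera('wrist')
st()
cv2.imwrite('pics/w12b.png',cv2.resize(im,(768,576),interpolation=cv2.INTER_CUBIC)[:,:,::-1])
E
```

```text
t 14.03 pos [ 0.5164 -0.022   0.0231] th -0.0929 z [ 0.0016 -0.0028 -1.    ] F [-1.   0.5 -1.4] w 0.0 q [-0.09  0.19  2.12 -0.    0.83  1.58]
t 14.08 pos [ 0.5164 -0.022   0.0231] th -0.0931 z [ 0.0016 -0.0028 -1.    ] F [-0.3 -0.6 -0.6] w -0.002 q [-0.09  0.19  2.12 -0.    0.83  1.58]
```

View pics/w12b.png

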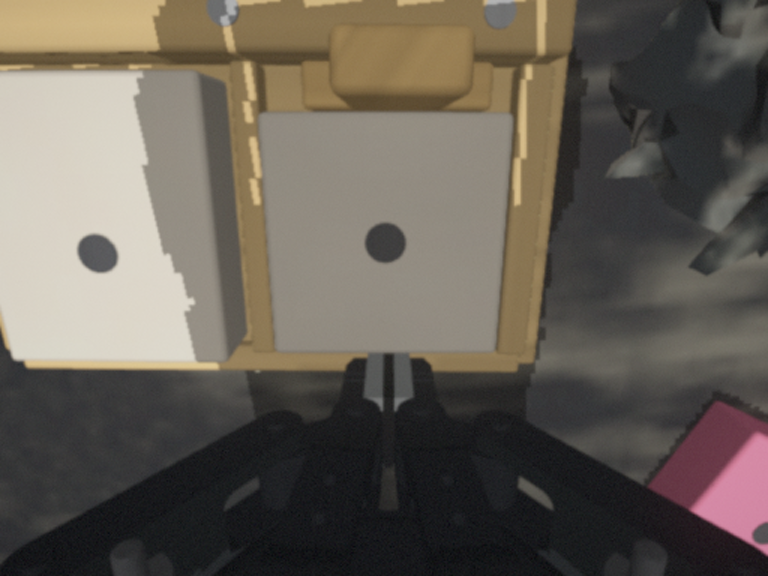

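Emit:
{"api": "apply_moves", "payload": {"plan": [[[0.0005, 0, 0, 0, 0, 0, 1], [0.001, 0, 0, 0, 0, 0, 1], [0.0015, 0, 0, 0, 0, 0, 1], [0.002, 0, 0, 0, 0, 0, 1], [0.0025, 0, 0, 0, 0, 0, 1], [0.003, 0, 0, 0, 0, 0, 1], [0.0035, 0, 0, 0, 0, 0, 1], [0.0035, 0, 0, 0, 0, 0, 1]]]}}

```text
time: 14.75
tool_pos: [0.5185, -0.0222, 0.023]
tcp_rot: [3.136, -0.146, -0.002]
wrist_force: [-5.8, 0.8, 4.4]
width: -0.001
```

```bash
python3 - <<'E'
from mv import *
s=st();im=read_camera('wrist')
cv2.imwrite('pics/w13b.png',cv2.resize(im,(768,576),interpolation=cv2.INTER_CUBIC)[:,:,::-1])
E
```

```text
t 14.75 pos [ 0.5185 -0.0222  0.023 ] th -0.093 z [-0.0015 -0.0025 -1.    ] F [-5.8  0.8  4.4] w -0.001 q [-0.09  0.2   2.11 -0.    0.83  1.58]
```

View pics/w13b.png

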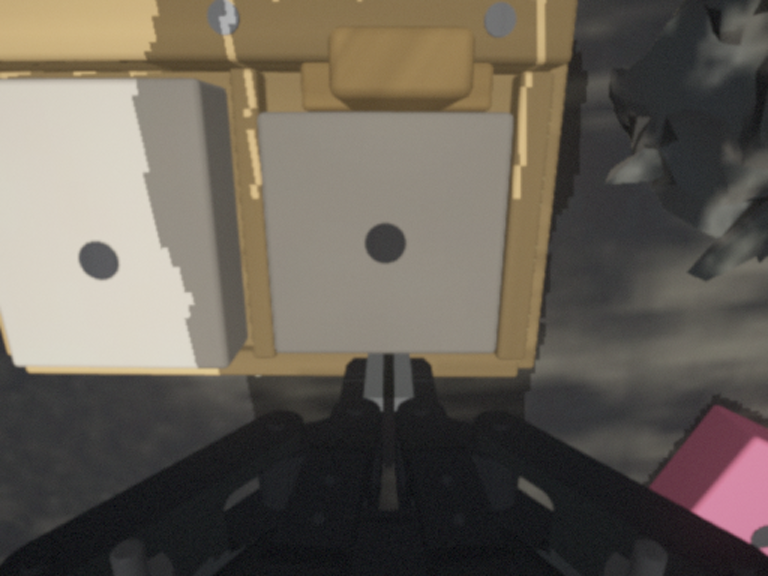

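Emit:
{"api": "apply_moves", "payload": {"plan": [[[0.0005, 0, 0, 0, 0, 0, 1], [0.001, 0, 0, 0, 0, 0, 1], [0.0015, 0, 0, 0, 0, 0, 1], [0.002, 0, 0, 0, 0, 0, 1], [0.002, 0, 0, 0, 0, 0, 1], [0.002, 0, 0, 0, 0, 0, 1], [0.002, 0, 0, 0, 0, 0, 1], [0.002, 0, 0, 0, 0, 0, 1]]]}}

```text
time: 15.47
tool_pos: [0.5185, -0.0222, 0.0227]
tcp_rot: [3.136, -0.146, -0.008]
wrist_force: [-9.7, 1.2, 7.8]
width: -0.002
```

```bash
python3 - <<'E'
from mv import *
s=st();im=read_camera('wrist');np.save('w14.npy',[s['tool_pos'],s['tcp_rot']])
crop(im,120,0,280,210,2.8,'pics/w14c.png')
sc=read_camera('scene');crop(sc,190,150,120,110,5.4,'pics/s14.png'); st()
E
```

```text
t 15.47 pos [ 0.5185 -0.0222  0.0227] th -0.0929 z [-0.0054 -0.0022 -1.    ] F [-9.7  1.2  7.8] w -0.002 q [-0.09  0.2   2.11 -0.    0.84  1.58]
t 15.57 pos [ 0.5185 -0.0222  0.0226] th -0.093 z [-0.0054 -0.0022 -1.    ] F [-10.3   1.2   8.8] w -0.0 q [-0.09  0.2   2.11 -0.    0.84  1.58]
```

View pics/w14c.png

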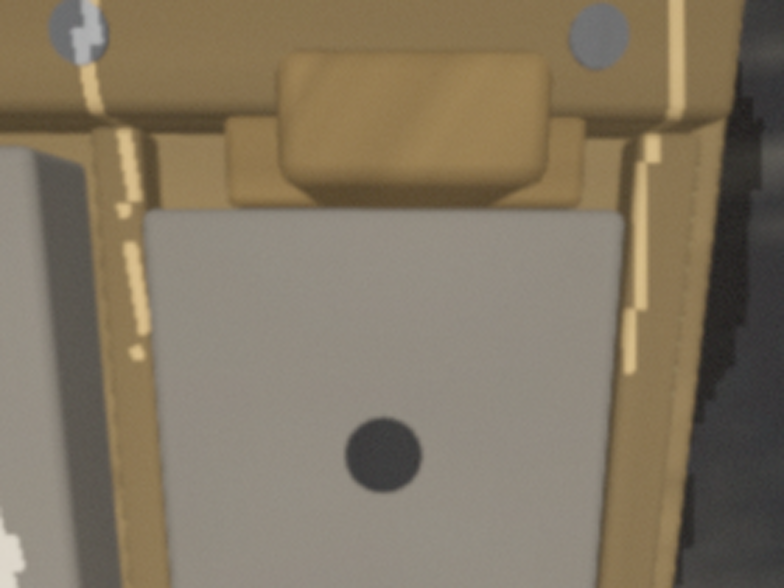

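View pics/s14.png

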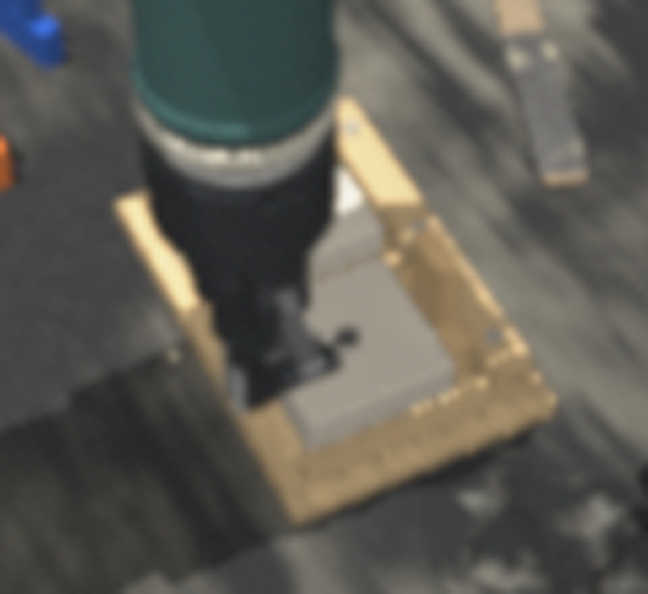

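Emit:
{"api": "apply_moves", "payload": {"plan": [[[0.0005, 0, -0.0005, 0, 0, 0, 1], [0.001, 0, -0.001, 0, 0, 0, 1], [0.0015, 0, -0.0015, 0, 0, 0, 1], [0.002, 0, -0.0015, 0, 0, 0, 1], [0.0025, 0, -0.0015, 0, 0, 0, 1], [0.003, 0, -0.0015, 0, 0, 0, 1], [0.0035, 0, -0.0015, 0, 0, 0, 1], [0.004, 0, -0.0015, 0, 0, 0, 1]]]}}

```text
time: 16.23
tool_pos: [0.5187, -0.0217, 0.0227]
tcp_rot: [3.137, -0.146, -0.021]
wrist_force: [-16.7, 3.7, 10.1]
width: -0.002
```

Emit:
{"api": "apply_moves", "payload": {"plan": [[[0, 0, 0, 0, 0, 0, 1], [0, 0, 0, 0, 0, 0, 1], [0, 0, 0, 0, 0, 0, 1], [0, 0, 0, 0, 0, 0, 1], [0, 0, 0, 0, 0, 0, 1], [0, 0, 0, 0, 0, 0, 1], [0, 0, 0, 0, 0, 0, 1], [0, 0, 0, 0, 0, 0, 1]]]}}

```text
time: 16.9
tool_pos: [0.5187, -0.0217, 0.0227]
tcp_rot: [3.137, -0.146, -0.02]
wrist_force: [-15.4, 3.5, 9.5]
width: -0.002
```

```bash
python3 - <<'E'
from mv import *
s=st();im=read_camera('wrist')
cv2.imwrite('pics/w15b.png',cv2.resize(im,(768,576),interpolation=cv2.INTER_CUBIC)[:,:,::-1]);read_camera('scene'); st()
E
```

```text
t 16.9 pos [ 0.5187 -0.0217  0.0227] th -0.0931 z [-1.300e-02 -8.000e-04 -9.999e-01] F [-15.4   3.5   9.5] w -0.002 q [-0.09  0.21  2.1  -0.    0.84  1.58]
t 17.0 pos [ 0.5187 -0.0217  0.0227] th -0.0932 z [-1.300e-02 -8.000e-04 -9.999e-01] F [-16.    2.7   9.2] w -0.002 q [-0.09  0.21  2.1  -0.    0.84  1.58]
```

View pics/w15b.png

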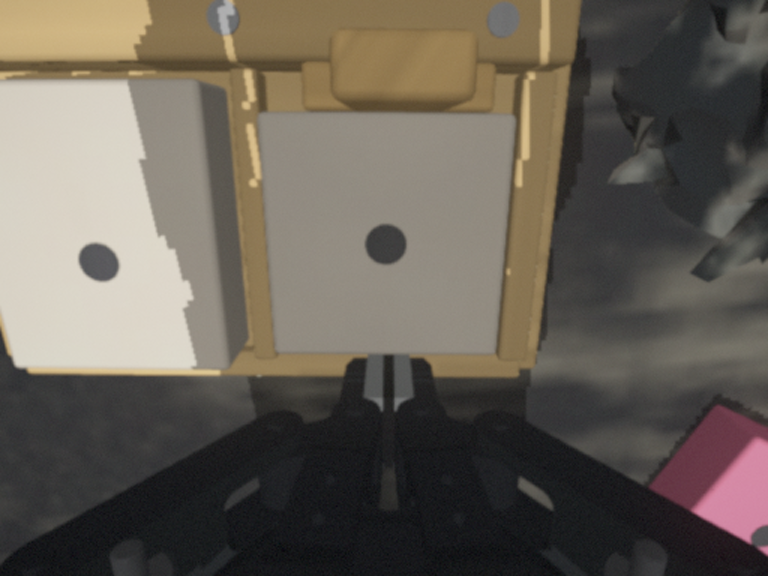

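```bash
python3 - <<'E'
from mv import *
print(bot.finish_job()); st()
E
```

```text
the job is handed in; nothing more can be done
None
the job is handed in; nothing more can be done
```

The spacer is in the wide gap behind plate_short (the right-hand bay), and the job was handed in at about 17 s with the arm still pressing that plate towards the back rail. `finish_job` gives no verdict, so this rests on my own checks.

**What I did:** I gripped the wooden spacer across its grip and lowered it into the gap until it touched the bed, at about 5 N. I then let go and lifted clear. With the fingers shut, I pushed the front face of the plate about 5 mm until the plate, spacer and rail stopped moving.

**Last checks:**
- **Flush:** The final wrist picture shows no visible gap between plate, spacer and rail. The push depth puts the plate's front edge at about −47.5 mm in the jig, against −47 mm expected.
- **Hold:** The push reads a steady 16 N. The finger position moved by at most 0.5 mm as the force rose from 6 to 16 N, so the stack looks solid. The fingers are well away from the spacer.
- **Other objects:** The longer plate and the pink look-alike appear unmoved in the wrist view. I took no fresh close look at the other objects at the end.

**Two readings did not fit perfectly:**
- **Upward force:** About 9 N remains on the tool and did not drop when I raised the commanded height by 1.5 mm. It is probably friction on the plate face. The measured fingertip height is about 5 mm above the lip.
- **Starting gap:** My first fit put the plate about 3 mm behind the lip instead of 1 to 2.5 mm, which is within calibration error.

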